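Solvent bottles back to their colour-coded spill saucers

TASK

Tidy the conservator's trolley: stand each of the four solvent containers in the middle of the spill saucer that has the colour of its cap or lid (blue, red, green, yellow). They are full, so keep them upright and lower them into place instead of dropping them, and leave the glass beaker and the white dish where they stand.

Things in the scene. Friction and masses are not known exactly. Their poses are not given: they have to be found in the camera images.
- bottle_blue: loose bottle, light blue round body 48 mm across and 64 mm high with a paper label, a shoulder, and a round dark blue cap 40 mm across; 96 mm tall in all. Round about its z axis. Origin: centre of its underside, z up along the bottle. 0.1 to 0.25 kg. Grip it around the straight body, 40 to 58 mm above its underside.
- bottle_red: loose bottle, dark amber-brown round body 46 mm across and 64 mm high with a paper label, a shoulder, and a round red cap 38 mm across; 96 mm tall in all. Round about its z axis. Origin: centre of its underside, z up along the bottle. 0.1 to 0.3 kg. Grip it around the straight body, 40 to 58 mm above its underside.
- jar_green: loose white straight-sided jar 50 mm across with a green band and a green screw lid (44 mm across, 20 mm high); 82 mm tall in all, the lid begins 62 mm up; grip it around the straight body, about 45 mm up. Origin: centre of its underside, z up along the jar. 0.1 to 0.27 kg.
- pot_yellow: loose white pot 54 mm across with a paper label and a yellow lid (48 mm across, 18 mm high); 74 mm tall in all, the lid begins 56 mm up; grip it around the straight body, about 40 mm up. Origin: centre of its underside, z up along the pot. 0.08 to 0.22 kg.
- saucer_blue: dark blue round spill saucer fixed to the table, 90 mm across outside, inside 80 mm across, floor 4 mm above the table, rim 9 mm above the table. Origin: centre of its underside, on the table.
- saucer_red: red round spill saucer fixed to the table, 90 mm across outside, inside 80 mm across, floor 4 mm above the table, rim 9 mm above the table. Origin: centre of its underside, on the table.
- saucer_green: green round spill saucer fixed to the table, 90 mm across outside, inside 80 mm across, floor 4 mm above the table, rim 9 mm above the table. Origin: centre of its underside, on the table.
- saucer_yellow: yellow round spill saucer fixed to the table, 90 mm across outside, inside 80 mm across, floor 4 mm above the table, rim 9 mm above the table. Origin: centre of its underside, on the table.
- beaker: bystander: loose empty clear glass beaker, 60 mm across the rim, 75 mm tall, standing among the bottles; to be left alone. Origin: centre of its underside.
- dish: bystander: loose white ceramic dish, 76 mm across, 26 mm high, empty, standing among the bottles; to be left alone. Origin: centre of its underside.

How it is judged (in metres and radians):
At the end, for the whole second after the job is handed in: Each of the four containers stands upright (within about 4.5 degrees) on the floor of the saucer of its cap's colour, its centre within 12 mm of the saucer's centre, let go and at rest; the beaker and the dish are within 25 mm of where they stood (horizontal distance between bottle_blue and saucer_blue below 0.012 m and z of bottle_blue in the frame of saucer_blue between 0.001 and 0.008 m and angle between each of bottle_blue, bottle_red, jar_green, pot_yellow's own z axis and vertical below 0.08 rad and linear speed of each of bottle_blue, bottle_red, jar_green, pot_yellow below 0.02 m/s and angular speed of each of bottle_blue, bottle_red, jar_green, pot_yellow below 0.2 rad/s and horizontal distance between bottle_red and saucer_red below 0.012 m and z of bottle_red in the frame of saucer_red between 0.001 and 0.008 m and horizontal distance between jar_green and saucer_green below 0.012 m and z of jar_green in the frame of saucer_green between 0.001 and 0.008 m and horizontal distance between pot_yellow and saucer_yellow below 0.012 m and z of pot_yellow in the frame of saucer_yellow between 0.001 and 0.008 m and distance of each of beaker, dish from where it was at the start of the episode below 0.025 m); the robot touches nothing.
It fails at once if a bottle, jar or pot is tipped by more than about 35 degrees (angle between any of bottle_blue, bottle_red, jar_green, pot_yellow's own z axis and vertical above 0.6 rad).
It fails at once if a bottle, jar or pot is dropped (let go and falling faster than 0.6 m/s, a fall of about 20 mm) ((linear speed of bottle_blue above 0.6 m/s and contact force between each of the fingers, anything else and bottle_blue below 0.01 N) or (linear speed of bottle_red above 0.6 m/s and contact force between each of the fingers, anything else and bottle_red below 0.01 N) or (linear speed of jar_green above 0.6 m/s and contact force between each of the fingers, anything else and jar_green below 0.01 N) or (linear speed of pot_yellow above 0.6 m/s and contact force between each of the fingers, anything else and pot_yellow below 0.01 N)).
It fails at once if the beaker or the dish is shifted by more than 25 mm or tipped over (distance of any of beaker, dish from where it was at the start of the episode above 0.025 m or angle between any of beaker, dish's own z axis and vertical above 0.5 rad).
It also fails if it takes over 120 s, if anything falls off the work surface, if the arm or the gripper's body presses on something with over 40 N, if the wrist force passes 120 N, or if a joint passes its speed limit or range.

ROBOT

A 7-joint arm with a two-finger parallel gripper is mounted at the origin on the work surface. World frame = base frame: x ahead of the robot, y to its left, z up, the work surface at z = 0. Lengths are in m, angles in degrees, forces in N, time in s.
With the tool pointing down it reaches from about 0.425 to 1.025 m from the base axis. Payload 3.6 kg.
Tool frame: the origin (TCP) lies at the centre of the arm's flange, where the gripper is bolted on; the fingertips stand 173 mm ahead of it and the grasp point (between the pads) lies 155 mm ahead of it; z points along the fingers, y is the line along which they close (so a half turn about z gives the same grasp; the last joint's range is limited). The gripper opens to 85 mm and grips with 20 to 120 N. Pads are 22 mm wide; open, the fingers measure 114 mm over their backs; the gripper's body (76 mm by 85 mm) begins 54 mm behind the grasp point. The pads swing forward as they close: fully open they stand 13 mm farther back than shut.
Start: joints at [-5.357, 33.873, 2.773, 92.16, -1.908, 54.013, -1.931], TCP at [0.725, 0, 0.405] pointing down, gripper open.
Joint ranges: [-153.93, 153.93], [-27.13, 128.08], [-72.61, 78.16], [10.71, 143.7], [-87.88, 267.88], [4.46, 118.87], [-176.78, 176.78]. Speed limits (degrees/s): [147.25, 147.25, 180, 180, 180, 180, 180].

INTERFACE

Orientations are given as a 3x3 rotation matrix whose columns are the frame's x, y, z axes.
In Python, from plant import arm gives the robot as it stands.
- The arm moves only by the tool carry_out, never from a script. Its argument "deltas" is a list of rows, each an object with "translation": the shift along the tool's x, y, z in mm, a list of three; "twist": the turn about the tool's z in rad; "fingers": the opening, from 0 (shut) to 1 (fully open). A call has 1 to 12 rows; each row shifts and turns the commanded pose from where the row before left it, along the tool's axes as they then stand; what a row does not reach is not made up. A row lasts 1/8 s, in which the tool goes at most 62.5 mm and 10.7 degrees, less where a joint would pass 70% of its speed; a pose out of reach is approached as far as the arm can. A call with a gripper value outside its range is refused whole. The fingers move at their own pace and stop on an object; the grip force is fixed at half the most. Time passes only in rows, so rows that do not move let the fingers close. It gives the time, the measured TCP pose, the force, the opening and the grip force at its end, in the units of the state.
- arm.sense(): the state, without advancing time (a new reading comes with each control period).
- arm.camera(name): name is "scene" or "side" or "wrist"; returns a dict with "img" (480x640x3 uint8, red, green, blue), "fov_y" (degrees; the focal length in pixels is half the picture's height over the tangent of half this angle, whatever the lens; pixels are square), "cx", "cy" (the principal point, pixels), "D" ([k1, k2, p1, p2, k3] as OpenCV has them; the pictures are not rectified), "T" (4x4, takes a point from camera to world coordinates). Camera axes: x right, y down, z forward; pixel columns grow to the right and rows downward; lengths in m; the calibration is good to about 2 mm. A picture is of the moment at which its call begins. There is no depth.
- arm.finish_job(): hands the job in; it is judged then, once.
The state is a dict: "time": time; "joints": joint angles; "joint_vel": joint speeds; "tau": joint torques, N m; "tcp_pos": TCP position; "eef_rot": TCP orientation; "ft_force": force on the tool from outside, world axes, zero at the start; "moment": the same for the moment, N m; "grip_width": finger opening in m; "grasp_force": force on a finger pad.
Only numpy, scipy, OpenCV 4.12 (cv2) and the standard library are available. Lean on these libraries where they do the work, as an engineer would, in place of code of your own. Each camera call takes 0.05 s, during which the arm holds its last target. There are 200 camera calls.

## Working session

There is one attempt and no reset: what is moved stays moved. The work goes in short steps, Python scripts to look and compute and a tool call to move; the robot and the scene stay as the last step left them, time stands still between calls to the robot, and variables do not carry over. Pictures are saved under pics/ and viewed, at most 14 in all, crops included, and the job is handed in when it is done.

Besides the shell and the picture viewer there is one more tool, called after ">>>" by a JSON object that holds its "fn" and its "kwargs". carry_out: Moves the arm, as the interface text tells. Its arguments: {"type":"object","properties":{"deltas":{"type":"array","items":{"type":"object","properties":{"translation":{"type":"array","items":{"type":"number"}},"twist":{"type":"number"},"fingers":{"type":"number"}}}}},"required":["deltas"]}

```bash
mkdir -p pics
cat > h.py <<'E'
import numpy as np, cv2
from plant import arm
def K(c):
    f=240/np.tan(np.radians(c["fov_y"]/2)); return np.array([[f,0,c["cx"]],[0,f,c["cy"]],[0,0,1.]])
def ray(c,uv):
    p=cv2.undistortPoints(np.array([[uv]],float),K(c),np.array(c["D"],float))[0,0]
    T=np.array(c["T"]); return T[:3,3],T[:3,:3]@np.array([p[0],p[1],1])
def onz(c,uv,z):
    o,d=ray(c,uv); return o+d*(z-o[2])/d[2]
def save(c,n): cv2.imwrite("pics/"+n,c["img"][:,:,::-1])
E
python3 - <<'E'
from h import *
for n in ["scene","side","wrist"]:
    c=arm.camera(n); save(c,n+"0.png"); print(n,c["fov_y"],np.round(c["T"],3).tolist(),c["D"])
s=arm.sense(); print(s["time"],s["tcp_pos"],np.round(s["eef_rot"],3).tolist(),s["grip_width"])
E
```

```text
scene 44.45174106688523 [[-0.171, 0.816, -0.552, 1.149], [0.985, 0.141, -0.097, 0.112], [-0.001, -0.56, -0.828, 0.95], [0.0, 0.0, 0.0, 1.0]] [-0.19007022  0.          0.          0.          0.        ]
side 50.874645164205695 [[0.984, -0.13, 0.122, 0.423], [-0.179, -0.725, 0.665, -0.689], [0.002, -0.676, -0.737, 0.772], [0.0, 0.0, 0.0, 1.0]] [-0.06433086  0.          0.          0.          0.        ]
wrist 70.8043802330204 [[1.0, 0.001, -0.001, 0.725], [0.0, -0.959, -0.283, 0.071], [-0.002, 0.283, -0.959, 0.373], [0.0, 0.0, 0.0, 1.0]] [-0.04299367  0.          0.          0.          0.        ]
0.15 [ 7.24658064e-01 -1.22165782e-05  4.03802641e-01] [[0.0, 1.0, -0.002], [1.0, -0.0, -0.0], [-0.0, -0.002, -1.0]] 0.08583791421295679
```

View pics/scene0.png

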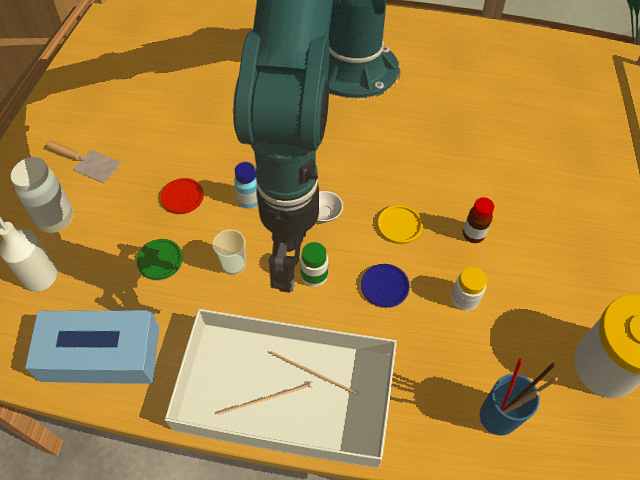

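View pics/side0.png

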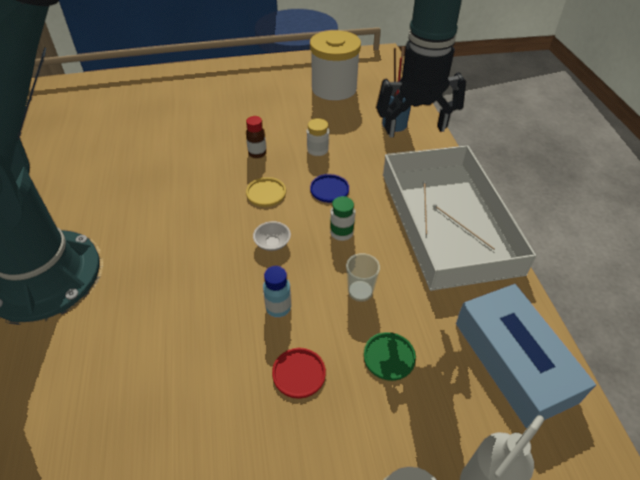

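The scene view shows the saucers red (181,195), green (160,258), yellow (398,224) and blue (385,285). The containers are blue (245,180), red (480,220), green (314,262) and yellow (469,288), with the beaker at (230,250) and the dish at (327,207). The side view shows all of them unobstructed. Next I'll measure them by colour masks in both views.

```bash
cat > m.py <<'E'
from h import *
R={"blue":[(105,125)],"red":[(0,6),(174,180)],"green":[(50,75)],"yellow":[(22,32)]}
# seeds: (scene lid, scene saucer, side lid, side saucer)
S={"blue":((245,171),(385,285),(275,278),(330,188)),"red":((484,207),(181,195),(254,124),(298,373)),
"green":((314,252),(160,258),(343,206),(390,357)),"yellow":((473,279),(398,224),(318,127),(266,192))}
def mask(c,col):
    h=cv2.cvtColor(c["img"],cv2.COLOR_RGB2HSV); m=0
    smin=170 if col=="blue" else 150
    for a,b in R[col]: m=m|cv2.inRange(h,(a,smin,40),(b,255,255))
    return m
def blob(c,col,seed,rad=14):
    m=mask(c,col); n,l,st,ce=cv2.connectedComponentsWithStats(m)
    best=[i for i in range(1,n) if st[i,4]>40 and np.hypot(*(ce[i]-seed))<rad]
    if not best: return None
    i=max(best,key=lambda i:st[i,4])
    pts=cv2.findNonZero((l==i).astype(np.uint8)); hull=cv2.convexHull(pts)
    M=cv2.moments(hull); return np.array([M["m10"]/M["m00"],M["m01"]/M["m00"]]),st[i]
def tri(c1,u1,c2,u2):
    o1,d1=ray(c1,u1);o2,d2=ray(c2,u2)
    t=np.linalg.lstsq(np.c_[d1,-d2],o2-o1,rcond=None)[0]
    a,b=o1+t[0]*d1,o2+t[1]*d2; return (a+b)/2,np.linalg.norm(a-b)
E
python3 - <<'E'
from m import *
a=arm.camera("scene");b=arm.camera("side")
np.set_printoptions(precision=4,suppress=True)
for col,s in S.items():
    for k,name in ((0,"lid"),(1,"saucer")):
        p=blob(a,col,s[k]);q=blob(b,col,s[k+2])
        if p is None or q is None: print(col,name,p,q); continue
        x,e=tri(a,p[0],b,q[0]); z={"blue":.084,"red":.084,"green":.072,"yellow":.065}[col] if k==0 else .006
        print(col,name,"tri",x,"gap",round(e,4),"scene",onz(a,p[0],z)[:2],"side",onz(b,q[0],z)[:2],p[1],q[1])
for n,u,v,z in (("dish",(327,207),(272,236),.026),("beaker rim",(230,238),(364,266),.075)):
    print(n,onz(a,u,z)[:2],onz(b,v,z)[:2])
E
```

```text
blue lid tri [ 0.4473 -0.1541  0.0846] gap 0.0047 scene [ 0.4444 -0.1533] side [ 0.449  -0.1557] [235 163  20  20 215] [265 268  21  22 324]
blue saucer tri [0.6033 0.1419 0.0042] gap 0.0022 scene [0.6033 0.1425] side [0.6036 0.1388] [ 362  264   47   43 1079] [311 176  37  26 194]
red lid tri [0.4563 0.3038 0.0843] gap 0.002 scene [0.4549 0.3045] side [0.4569 0.3029] [472 198  22  22 361] [247 116  15  17 222]
red saucer tri [ 0.4648 -0.294   0.0034] gap 0.0025 scene [ 0.4655 -0.2923] side [ 0.4655 -0.2962] [ 161  178   43   36 1147] [ 272  348   54   50 2112]
green lid tri [0.6001 0.0066 0.0639] gap 0.008 scene [0.6013 0.0097] side [ 0.6005 -0.0051] [302 243  24  25 450] [334 208  18   9  89]
green saucer tri [ 0.6212 -0.2904  0.0026] gap 0.0046 scene [ 0.6212 -0.2875] side [ 0.6219 -0.2938] [139 239  43  41 924] [ 365  334   50   46 1755]
yellow lid tri [0.602  0.2918 0.0595] gap 0.0058 scene [0.6025 0.2924] side [0.6022 0.2807] [459 267  28  27 580] [308 126  19   9  63]
yellow saucer tri [0.4659 0.1575 0.0174] gap 0.0074 scene [0.4615 0.1561] side [0.4641 0.1744] [ 377  205   46   39 1393] [248 178  37  14 137]
dish [0.4595 0.01  ] [ 0.4587 -0.0025]
beaker rim [ 0.5947 -0.1457] [ 0.6085 -0.1483]
```

```bash
sed -i 's/smin=.*/smin=150 if c["T"][0][0]<.5 or col=="blue" else 110/; s/"green":\[(50,75)\]/"green":[(50,80)]/; s/(22,32)\]/(18,32)]/; s/(a,smin,40)/(a,smin,110 if col=="yellow" else 40)/' m.py
python3 - <<'E'
from m import *
a=arm.camera("scene");b=arm.camera("side")
np.set_printoptions(precision=4,suppress=True)
hsv=cv2.cvtColor(b["img"],cv2.COLOR_RGB2HSV)
for p in ((343,204),(343,211),(318,125),(318,130),(266,186),(266,199),(330,182),(330,195),(230,200)): print(p,hsv[p[1],p[0]],end=" ")
print()
for col,s in S.items():
    for k,name in ((0,"lid"),(1,"saucer")):
        q=blob(b,col,s[k+2]); print(col,name,q and q[1])
for n,u,z in (("tray",(200,312),.06),("tray",(395,342),.06),("box",(158,312),.06)): print(n,onz(a,u,z)[:2])
for n,u,z in (("tray",(430,283),.06),("tray",(385,155),.06)): print(n,onz(b,u,z)[:2])
E
```

```text
(343, 204) [ 67 135 123] (343, 211) [ 67 147  90] (318, 125) [ 23 141 194] (318, 130) [ 22 158 145] (266, 186) [ 23 141 194] (266, 199) [ 23 141 196] (330, 182) [117 161 122] (330, 195) [117 160 124] (230, 200) [ 19 128 165] 
blue lid [265 267  21  23 403]
blue saucer [311 175  37  27 742]
red lid [247 116  15  17 221]
red saucer [ 272  348   54   50 2107]
green lid [333 197  21  20 334]
green saucer [ 364  333   52   47 1922]
yellow lid None
yellow saucer None
tray [ 0.7416 -0.1629]
tray [0.7396 0.1692]
box [ 0.755  -0.2349]
tray [ 0.7182 -0.1952]
tray [0.7367 0.1667]
```

```bash
sed -i 's/(18,32)/(21,32)/' m.py
cat > r.py <<'E'
from m import *
def report(S=S):
    a=arm.camera("scene");b=arm.camera("side"); out={}
    np.set_printoptions(precision=4,suppress=True)
    for col,s in S.items():
        for k,name in ((0,"lid"),(1,"saucer")):
            if s[k] is None or s[k+2] is None: continue
            p=blob(a,col,s[k]);q=blob(b,col,s[k+2])
            if p is None or q is None: print(col,name,p,q); continue
            x,e=tri(a,p[0],b,q[0]); print(col,name,"tri",x,"gap",round(e,4),p[1][2:],q[1][2:])
E
python3 -c "
from r import *
report()"
```

```text
blue lid tri [ 0.4481 -0.1539  0.0855] gap 0.0037 [ 20  21 289] [ 21  23 402]
blue saucer tri [0.6033 0.142  0.0042] gap 0.0016 [  47   43 1483] [ 37  27 743]
red lid tri [0.4562 0.304  0.0842] gap 0.0021 [ 21  22 361] [ 15  17 221]
red saucer tri [ 0.4647 -0.2941  0.0035] gap 0.0023 [  43   36 1149] [  53   50 2108]
green lid tri [0.6032 0.0092 0.073 ] gap 0.0017 [ 24  25 449] [ 22  20 335]
green saucer tri [ 0.6212 -0.2905  0.0032] gap 0.0036 [ 44  41 950] [  52   47 1922]
yellow lid tri [0.6056 0.2914 0.0716] gap 0.0012 [ 28  28 607] [ 20  14 227]
yellow saucer tri [0.4614 0.1561 0.0055] gap 0.0009 [  47   39 1423] [ 40  29 917]
```

>>> {"fn": "carry_out", "kwargs": {"deltas": [{"translation": [3, -41, 25], "twist": 0, "fingers": 1}, {"translation": [3, -41, 25], "twist": 0, "fingers": 1}, {"translation": [3, -40, 25], "twist": 0, "fingers": 1}, {"translation": [0, 0, 0], "twist": 0, "fingers": 1}, {"translation": [0, 0, 0], "twist": 0, "fingers": 1}]}}

```text
time: 1.08
tcp_pos: [0.604, 0.009, 0.3304]
eef_rot: [[-0.0, 1.0, 0.002], [1.0, 0.0, 0.0], [0.0, 0.002, -1.0]]
ft_force: [0.6, 0.6, 1.2]
grip_width: 0.0851
grasp_force: 0.0
```

```bash
python3 -c "
from m import *
c=arm.camera('wrist'); save(c,'w1.png'); T=np.array(c['T'])
q=np.linalg.inv(T)@[.603,.009,.072,1]; print(T[:3,3], cv2.projectPoints(q[:3].reshape(1,1,3),np.zeros(3),np.zeros(3),K(c),np.array(c['D']))[0].ravel(), arm.sense()['tcp_pos'])
p=blob(c,'green',(320,300),150); print(p, p and onz(c,p[0],.072))"
```

```text
[0.60413786 0.08045545 0.29953339] [322.38376453 249.6818754 ] [0.60464882 0.0090049  0.3306956 ]
(array([322.15609652, 252.24802477]), array([ 291,  220,   63,   65, 3144], dtype=int32)) [0.60283532 0.00709671 0.072     ]
```

View pics/w1.png

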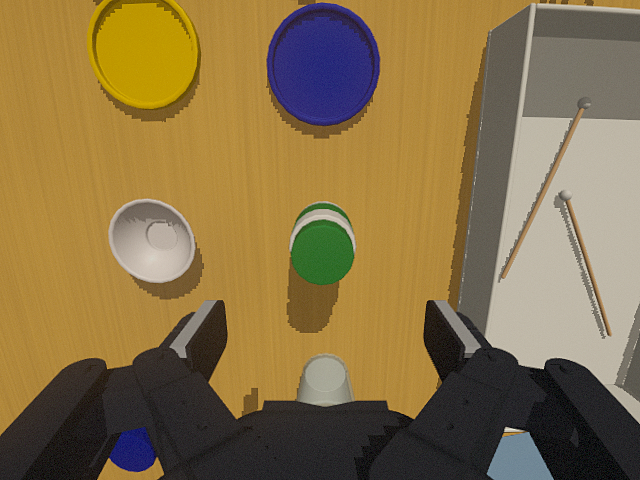

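The wrist picture shows the green lid at (322,252), about 2 mm from the prediction, with both fingers clear of it. Descending.

>>> {"fn": "carry_out", "kwargs": {"deltas": [{"translation": [0, -1, 30], "fingers": 1}, {"translation": [0, 0, 30], "fingers": 1}, {"translation": [0, 0, 30], "fingers": 1}, {"translation": [0, 0, 25], "fingers": 1}, {"translation": [0, 0, 15], "fingers": 1}, {"translation": [0, 0, 0], "fingers": 1}, {"translation": [0, 0, 0], "fingers": 0}, {"translation": [0, 0, 0], "fingers": 0}, {"translation": [0, 0, 0], "fingers": 0}, {"translation": [0, 0, 0], "fingers": 0}, {"translation": [0, 0, 0], "fingers": 0}, {"translation": [0, 0, 0], "fingers": 0}]}}

```text
$.deltas[0]: bad value
```

>>> {"fn": "carry_out", "kwargs": {"deltas": [{"translation": [0, 0, 0], "fingers": 0}, {"translation": [0, 0, -10], "fingers": 0}, {"translation": [0, 0, -20], "fingers": 0}, {"translation": [0, 0, -25], "fingers": 0}, {"translation": [0, 0, -25], "fingers": 0}, {"translation": [0, 0, -25], "fingers": 0}, {"translation": [0, 0, -10], "fingers": 0}, {"translation": [0, 0, 0], "fingers": 0}]}}

```text
$.deltas[0]: bad value
```

>>> {"fn": "carry_out", "kwargs": {"deltas": [{"translation": [0, -1, 30], "twist": 0, "fingers": 1}, {"translation": [0, 0, 30], "twist": 0, "fingers": 1}, {"translation": [0, 0, 30], "twist": 0, "fingers": 1}, {"translation": [0, 0, 25], "twist": 0, "fingers": 1}, {"translation": [0, 0, 15], "twist": 0, "fingers": 1}, {"translation": [0, 0, 0], "twist": 0, "fingers": 1}, {"translation": [0, 0, 0], "twist": 0, "fingers": 0}, {"translation": [0, 0, 0], "twist": 0, "fingers": 0}, {"translation": [0, 0, 0], "twist": 0, "fingers": 0}, {"translation": [0, 0, 0], "twist": 0, "fingers": 0}, {"translation": [0, 0, 0], "twist": 0, "fingers": 0}, {"translation": [0, 0, 0], "twist": 0, "fingers": 0}]}}

```text
time: 2.62
tcp_pos: [0.6026, 0.009, 0.2011]
eef_rot: [[0.0, 1.0, 0.002], [1.0, -0.0, 0.0], [0.0, 0.002, -1.0]]
ft_force: [-0.3, -1.1, 6.0]
grip_width: 0.0486
grasp_force: 62.0
```

>>> {"fn": "carry_out", "kwargs": {"deltas": [{"translation": [0, 0, -10], "twist": 0, "fingers": 0}, {"translation": [0, 0, -20], "twist": 0, "fingers": 0}, {"translation": [0, 0, -25], "twist": 0, "fingers": 0}, {"translation": [0, 0, -25], "twist": 0, "fingers": 0}, {"translation": [0, 0, -25], "twist": 0, "fingers": 0}, {"translation": [0, 0, -10], "twist": 0, "fingers": 0}, {"translation": [-10, 0, 0], "twist": 0, "fingers": 0}, {"translation": [-20, 2, 0], "twist": 0, "fingers": 0}, {"translation": [-30, 2, 0], "twist": 0, "fingers": 0}, {"translation": [-30, 2, 0], "twist": 0, "fingers": 0}, {"translation": [-30, 2, 0], "twist": 0, "fingers": 0}, {"translation": [-30, 2, 0], "twist": 0, "fingers": 0}]}}

```text
time: 4.12
tcp_pos: [0.6112, -0.1441, 0.3133]
eef_rot: [[0.002, 1.0, -0.003], [1.0, -0.002, -0.001], [-0.001, -0.003, -1.0]]
ft_force: [1.5, 0.0, -1.5]
grip_width: 0.0486
grasp_force: 62.2
```

>>> {"fn": "carry_out", "kwargs": {"deltas": [{"translation": [-30, 2, 0], "twist": 0, "fingers": 0}, {"translation": [-30, 2, 0], "twist": 0, "fingers": 0}, {"translation": [-30, 2, 0], "twist": 0, "fingers": 0}, {"translation": [-30, 2, 0], "twist": 0, "fingers": 0}, {"translation": [-20, 0, 0], "twist": 0, "fingers": 0}, {"translation": [-9, 0, 0], "twist": 0, "fingers": 0}, {"translation": [0, 0, 0], "twist": 0, "fingers": 0}, {"translation": [0, 0, 0], "twist": 0, "fingers": 0}]}}

```text
time: 5.12
tcp_pos: [0.6203, -0.2883, 0.3145]
eef_rot: [[-0.002, 1.0, -0.0], [1.0, 0.002, 0.001], [0.001, -0.0, -1.0]]
ft_force: [-0.5, -0.8, -1.0]
grip_width: 0.0484
grasp_force: 62.2
```

```bash
python3 -c "
from m import *
c=arm.camera('wrist'); save(c,'w2.png'); b=arm.camera('side'); save(b,'s2.png')
p=blob(c,'green',(320,330),150); print(p)"
```

```text
(array([324.63083509, 357.35726316]), array([  257,   298,   136,   109, 11641], dtype=int32))
```

View pics/w2.png

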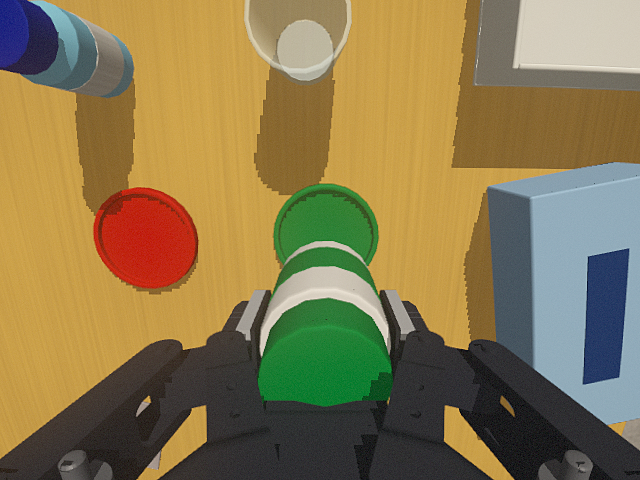

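```bash
python3 -c "
from h import *
c=arm.camera('wrist')
l,r,t=[onz(c,u,.009) for u in ((274,232),(378,232),(326,183.5))]
print(l,r,(l+r)/2,t-[0,.045,0],arm.sense()['tcp_pos'])"
```

```text
[ 0.57776782 -0.28744877  0.009     ] [ 0.66522874 -0.28723596  0.009     ] [ 0.62149828 -0.28734236  0.009     ] [ 0.62135405 -0.29193628  0.009     ] [ 0.6203549  -0.28851308  0.31476547]
```

The jar is held upright at (325,355), and the green saucer centre is at about (326,232) px, (0.6214, -0.291) m. Lowering it.

>>> {"fn": "carry_out", "kwargs": {"deltas": [{"translation": [-1, 1, 20], "twist": 0, "fingers": 0}, {"translation": [0, 0, 25], "twist": 0, "fingers": 0}, {"translation": [0, 0, 25], "twist": 0, "fingers": 0}, {"translation": [0, 0, 20], "twist": 0, "fingers": 0}, {"translation": [0, 0, 10], "twist": 0, "fingers": 0}, {"translation": [0, 0, 5], "twist": 0, "fingers": 0}, {"translation": [0, 0, 3], "twist": 0, "fingers": 0}, {"translation": [0, 0, 2], "twist": 0, "fingers": 0}, {"translation": [0, 0, 0], "twist": 0, "fingers": 0}, {"translation": [0, 0, 0], "twist": 0, "fingers": 0}]}}

```text
time: 6.52
tcp_pos: [0.6212, -0.2911, 0.2052]
eef_rot: [[0.0, 1.0, 0.001], [1.0, -0.0, -0.0], [-0.0, 0.001, -1.0]]
ft_force: [-0.1, 0.1, 0.0]
grip_width: 0.0486
grasp_force: 62.2
```

>>> {"fn": "carry_out", "kwargs": {"deltas": [{"translation": [0, 0, 0.5], "twist": 0, "fingers": 1}, {"translation": [0, 0, 0], "twist": 0, "fingers": 1}, {"translation": [0, 0, 0], "twist": 0, "fingers": 1}, {"translation": [0, 0, 0], "twist": 0, "fingers": 1}, {"translation": [0, 0, 0], "twist": 0, "fingers": 1}, {"translation": [0, 0, -5], "twist": 0, "fingers": 1}, {"translation": [0, 0, -20], "twist": 0, "fingers": 1}, {"translation": [0, 0, -30], "twist": 0, "fingers": 1}, {"translation": [0, 0, -35], "twist": 0, "fingers": 1}, {"translation": [0, 0, -35], "twist": 0, "fingers": 1}, {"translation": [0, 0, 0], "twist": 0, "fingers": 1}]}}

```text
time: 7.9
tcp_pos: [0.6223, -0.2917, 0.3344]
eef_rot: [[0.0, 1.0, 0.008], [1.0, -0.0, -0.003], [-0.003, 0.008, -1.0]]
ft_force: [0.2, -0.2, 0.2]
grip_width: 0.0854
grasp_force: 0.0
```

>>> {"fn": "carry_out", "kwargs": {"deltas": [{"translation": [27, -35, 0], "twist": 0, "fingers": 1}, {"translation": [27, -35, 0], "twist": 0, "fingers": 1}, {"translation": [27, -35, 0], "twist": 0, "fingers": 1}, {"translation": [28, -35, 0], "twist": 0, "fingers": 1}, {"translation": [28, -33, 0], "twist": 0, "fingers": 1}, {"translation": [0, 0, 0], "twist": 0, "fingers": 1}, {"translation": [0, 0, 0], "twist": 0, "fingers": 1}]}}

```text
time: 8.78
tcp_pos: [0.4486, -0.1543, 0.3297]
eef_rot: [[-0.0, 1.0, 0.002], [1.0, 0.0, -0.001], [-0.001, 0.002, -1.0]]
ft_force: [0.1, -0.4, -0.1]
grip_width: 0.0857
grasp_force: 0.0
```

```bash
python3 -c "
from m import *
c=arm.camera('wrist'); b=arm.camera('side'); save(c,'w3.png'); print(arm.sense()['tcp_pos'])
p=blob(c,'blue',(320,250),150); print(p, p and onz(c,p[0],.085))
print(c['T'][:3,3],onz(b,blob(b,'green',(390,315),30)[0],.04),blob(b,'green',(390,315),40)[1])
save(b,'s3.png')"
```

```text
[ 0.44920996 -0.15475026  0.32954296]
(array([323.87160139, 259.72206252]), array([ 294,  229,   60,   61, 2312], dtype=int32)) [ 0.44850314 -0.15718976  0.085     ]
[ 0.44870499 -0.08284932  0.29877056] [ 0.63356113 -0.27126537  0.04      ] [383 320  25  28 570]
```

View pics/s3.png

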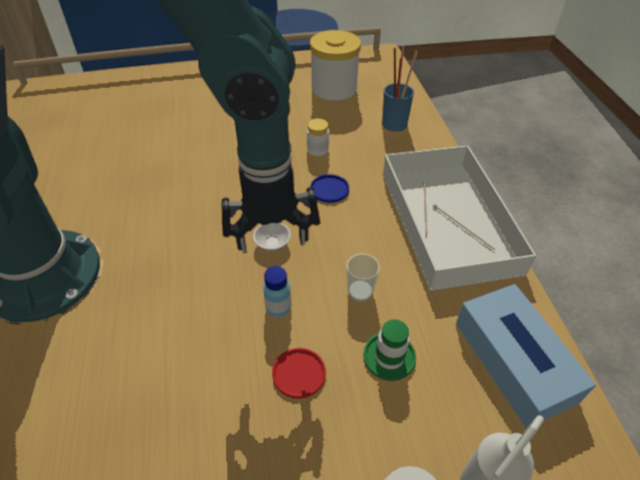

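The side picture shows the jar upright in the green saucer, lid at (395,334), and the arm over the blue bottle. The blue bottle measures (0.4485, -0.156) m. Grasping it.

>>> {"fn": "carry_out", "kwargs": {"deltas": [{"translation": [-1, 0, 30], "twist": 0, "fingers": 1}, {"translation": [0, 0, 30], "twist": 0, "fingers": 1}, {"translation": [0, 0, 30], "twist": 0, "fingers": 1}, {"translation": [0, 0, 22], "twist": 0, "fingers": 1}, {"translation": [0, 0, 12], "twist": 0, "fingers": 1}, {"translation": [0, 0, 0], "twist": 0, "fingers": 1}, {"translation": [0, 0, 0], "twist": 0, "fingers": 0}, {"translation": [0, 0, 0], "twist": 0, "fingers": 0}, {"translation": [0, 0, 0], "twist": 0, "fingers": 0}, {"translation": [0, 0, 0], "twist": 0, "fingers": 0}, {"translation": [0, 0, 0], "twist": 0, "fingers": 0}, {"translation": [0, 0, 0], "twist": 0, "fingers": 0}]}}

```text
time: 10.38
tcp_pos: [0.4482, -0.1551, 0.2063]
eef_rot: [[0.0, 1.0, 0.002], [1.0, -0.0, -0.001], [-0.001, 0.002, -1.0]]
ft_force: [0.2, -0.5, 6.3]
grip_width: 0.0467
grasp_force: 59.7
```

>>> {"fn": "carry_out", "kwargs": {"deltas": [{"translation": [0, 0, -10], "twist": 0, "fingers": 0}, {"translation": [0, 0, -20], "twist": 0, "fingers": 0}, {"translation": [0, 0, -25], "twist": 0, "fingers": 0}, {"translation": [0, 0, -25], "twist": 0, "fingers": 0}, {"translation": [0, 0, -25], "twist": 0, "fingers": 0}, {"translation": [0, 0, -10], "twist": 0, "fingers": 0}, {"translation": [10, 5, 0], "twist": 0, "fingers": 0}, {"translation": [20, 10, 0], "twist": 0, "fingers": 0}, {"translation": [30, 16, 0], "twist": 0, "fingers": 0}, {"translation": [30, 16, 0], "twist": 0, "fingers": 0}, {"translation": [30, 16, 0], "twist": 0, "fingers": 0}, {"translation": [30, 16, 0], "twist": 0, "fingers": 0}]}}

```text
time: 11.88
tcp_pos: [0.5271, -0.003, 0.3189]
eef_rot: [[-0.001, 1.0, -0.002], [1.0, 0.001, 0.0], [0.0, -0.002, -1.0]]
ft_force: [0.3, -0.5, -1.5]
grip_width: 0.0464
grasp_force: 60.6
```

>>> {"fn": "carry_out", "kwargs": {"deltas": [{"translation": [30, 16, 0], "twist": 0, "fingers": 0}, {"translation": [30, 16, 0], "twist": 0, "fingers": 0}, {"translation": [30, 16, 0], "twist": 0, "fingers": 0}, {"translation": [27, 13, 0], "twist": 0, "fingers": 0}, {"translation": [20, 10, 0], "twist": 0, "fingers": 0}, {"translation": [10, 5, 0], "twist": 0, "fingers": 0}, {"translation": [0, 0, 0], "twist": 0, "fingers": 0}, {"translation": [0, 0, 0], "twist": 0, "fingers": 0}]}}

```text
time: 12.88
tcp_pos: [0.6026, 0.1405, 0.32]
eef_rot: [[0.002, 1.0, -0.001], [1.0, -0.002, -0.001], [-0.001, -0.001, -1.0]]
ft_force: [-0.4, -0.6, -1.4]
grip_width: 0.0463
grasp_force: 60.6
```

```bash
python3 -c "
from m import *
c=arm.camera('wrist'); save(c,'w4.png'); print(arm.sense()['tcp_pos'])
m=mask(c,'blue'); n,l,st,ce=cv2.connectedComponentsWithStats(m); print(st[st[:,4]>300])"
```

```text
[0.60260549 0.1403904  0.32009044]
[[     0      0    640    480 293179]
 [   275    178    103     84    688]
 [   278    188     93     72   3547]
 [   260    310    131     97   9767]]
```

View pics/w4.png

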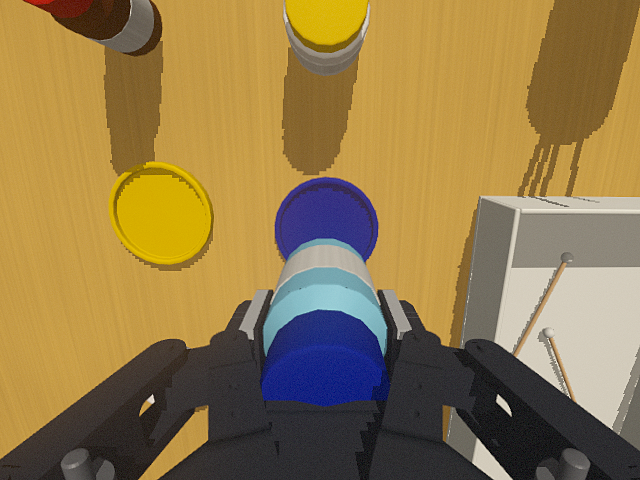

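```bash
python3 -c "
from h import *
c=arm.camera('wrist')
l,r,t=[onz(c,u,.009) for u in ((275,228),(378,228),(326,177.5))]
print((l+r)/2,t-[0,.045,0])"
```

```text
[0.60388361 0.14282935 0.009     ] [0.60349432 0.14039057 0.009     ]
```

The bottle is upright in the grip. The blue saucer centre is at (326,227) px, (0.6036, 0.141) m, so I'm on target. Lowering and releasing it.

>>> {"fn": "carry_out", "kwargs": {"deltas": [{"translation": [0.5, 1, 20], "twist": 0, "fingers": 0}, {"translation": [0, 0, 25], "twist": 0, "fingers": 0}, {"translation": [0, 0, 25], "twist": 0, "fingers": 0}, {"translation": [0, 0, 20], "twist": 0, "fingers": 0}, {"translation": [0, 0, 10], "twist": 0, "fingers": 0}, {"translation": [0, 0, 5], "twist": 0, "fingers": 0}, {"translation": [0, 0, 3], "twist": 0, "fingers": 0}, {"translation": [0, 0, 2], "twist": 0, "fingers": 0}, {"translation": [0, 0, 0], "twist": 0, "fingers": 0}, {"translation": [0, 0, 0], "twist": 0, "fingers": 0}]}}

```text
time: 14.22
tcp_pos: [0.6041, 0.1425, 0.2106]
eef_rot: [[-0.0, 1.0, 0.001], [1.0, 0.0, 0.0], [0.0, 0.001, -1.0]]
ft_force: [0.8, -0.3, -1.2]
grip_width: 0.0466
grasp_force: 60.6
```

>>> {"fn": "carry_out", "kwargs": {"deltas": [{"translation": [0, 0, 0.5], "twist": 0, "fingers": 0}, {"translation": [0, 0, 0], "twist": 0, "fingers": 1}, {"translation": [0, 0, 0], "twist": 0, "fingers": 1}, {"translation": [0, 0, 0], "twist": 0, "fingers": 1}, {"translation": [0, 0, 0], "twist": 0, "fingers": 1}, {"translation": [0, 0, 0], "twist": 0, "fingers": 1}, {"translation": [0, 0, -5], "twist": 0, "fingers": 1}, {"translation": [0, 0, -20], "twist": 0, "fingers": 1}, {"translation": [0, 0, -30], "twist": 0, "fingers": 1}, {"translation": [0, 0, -35], "twist": 0, "fingers": 1}, {"translation": [0, 0, -35], "twist": 0, "fingers": 1}, {"translation": [0, 0, 0], "twist": 0, "fingers": 1}]}}

```text
time: 15.72
tcp_pos: [0.6053, 0.1427, 0.3393]
eef_rot: [[0.0, 1.0, 0.008], [1.0, -0.0, 0.002], [0.002, 0.008, -1.0]]
ft_force: [0.1, -0.6, -0.1]
grip_width: 0.0856
grasp_force: 0.0
```

>>> {"fn": "carry_out", "kwargs": {"deltas": [{"translation": [30, 0, 0], "twist": 0, "fingers": 1}, {"translation": [40, 0, 0], "twist": 0, "fingers": 1}, {"translation": [40, 0, 0], "twist": 0, "fingers": 1}, {"translation": [30, 0, 0], "twist": 0, "fingers": 1}, {"translation": [10, 0, 0], "twist": 0, "fingers": 1}, {"translation": [0, 0, 0], "twist": 0, "fingers": 1}, {"translation": [0, 0, 0], "twist": 0, "fingers": 1}]}}

```text
time: 16.6
tcp_pos: [0.6043, 0.2902, 0.3346]
eef_rot: [[0.003, 1.0, -0.0], [1.0, -0.003, -0.002], [-0.002, -0.0, -1.0]]
ft_force: [0.2, 0.6, 0.9]
grip_width: 0.0858
grasp_force: 0.0
```

```bash
python3 -c "
from m import *
c=arm.camera('wrist'); save(c,'w5.png'); print(arm.sense()['tcp_pos'])
p=blob(c,'yellow',(320,250),150); print(p, p and onz(c,p[0],.067))"
```

```text
[0.60439326 0.29020399 0.33463311]
(array([323.57388266, 244.58048236]), array([ 291,  211,   66,   67, 3475], dtype=int32)) [0.60342366 0.2906906  0.067     ]
```

View pics/w5.png

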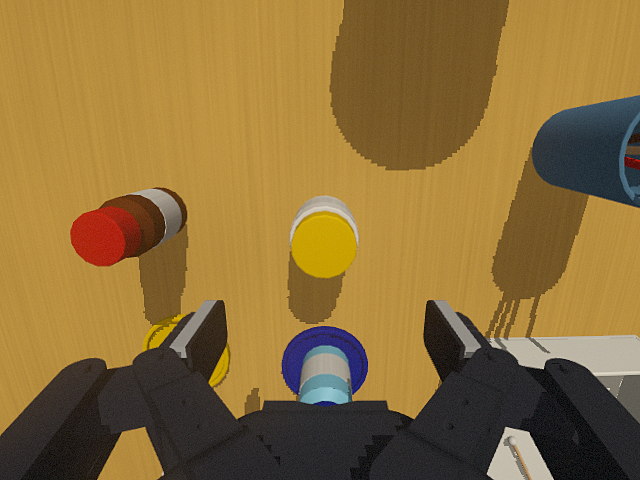

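The yellow lid is at (324,245) px, (0.6034, 0.291) m, and the blue bottle stands in its saucer near (325,365). Grasping the pot.

>>> {"fn": "carry_out", "kwargs": {"deltas": [{"translation": [0, -1, 30], "twist": 0, "fingers": 1}, {"translation": [0, 0, 35], "twist": 0, "fingers": 1}, {"translation": [0, 0, 35], "twist": 0, "fingers": 1}, {"translation": [0, 0, 28], "twist": 0, "fingers": 1}, {"translation": [0, 0, 12], "twist": 0, "fingers": 1}, {"translation": [0, 0, 0], "twist": 0, "fingers": 1}, {"translation": [0, 0, 0], "twist": 0, "fingers": 0}, {"translation": [0, 0, 0], "twist": 0, "fingers": 0}, {"translation": [0, 0, 0], "twist": 0, "fingers": 0}, {"translation": [0, 0, 0], "twist": 0, "fingers": 0}, {"translation": [0, 0, 0], "twist": 0, "fingers": 0}, {"translation": [0, 0, 0], "twist": 0, "fingers": 0}]}}

```text
time: 18.15
tcp_pos: [0.6038, 0.2929, 0.1964]
eef_rot: [[0.0, 1.0, 0.003], [1.0, -0.0, 0.001], [0.001, 0.003, -1.0]]
ft_force: [0.4, -1.1, 6.3]
grip_width: 0.0525
grasp_force: 63.4
```

>>> {"fn": "carry_out", "kwargs": {"deltas": [{"translation": [0, 0, -10], "twist": 0, "fingers": 0}, {"translation": [0, 0, -20], "twist": 0, "fingers": 0}, {"translation": [0, 0, -25], "twist": 0, "fingers": 0}, {"translation": [0, 0, -25], "twist": 0, "fingers": 0}, {"translation": [0, 0, -25], "twist": 0, "fingers": 0}, {"translation": [0, 0, -10], "twist": 0, "fingers": 0}, {"translation": [-10, -10, 0], "twist": 0, "fingers": 0}, {"translation": [-20, -20, 0], "twist": 0, "fingers": 0}, {"translation": [-25, -26, 0], "twist": 0, "fingers": 0}, {"translation": [-25, -26, 0], "twist": 0, "fingers": 0}, {"translation": [-25, -26, 0], "twist": 0, "fingers": 0}, {"translation": [-20, -22, 0], "twist": 0, "fingers": 0}]}}

```text
time: 19.65
tcp_pos: [0.4704, 0.1653, 0.3087]
eef_rot: [[0.001, 1.0, -0.004], [1.0, -0.001, -0.002], [-0.002, -0.004, -1.0]]
ft_force: [0.1, -1.1, -1.4]
grip_width: 0.0527
grasp_force: 63.1
```

>>> {"fn": "carry_out", "kwargs": {"deltas": [{"translation": [-11, -12, 0], "twist": 0, "fingers": 0}, {"translation": [0, 0, 0], "twist": 0, "fingers": 0}, {"translation": [0, 0, 0], "twist": 0, "fingers": 0}, {"translation": [0, 0, 0], "twist": 0, "fingers": 0}]}}

```text
time: 20.15
tcp_pos: [0.462, 0.1575, 0.3098]
eef_rot: [[-0.001, 1.0, 0.001], [1.0, 0.001, 0.001], [0.001, 0.001, -1.0]]
ft_force: [0.1, 0.3, -1.6]
grip_width: 0.0527
grasp_force: 63.1
```

```bash
python3 -c "
from m import *
c=arm.camera('wrist'); save(c,'w6.png'); print(arm.sense()['tcp_pos'])
m=mask(c,'yellow')[:300]; n,l,st,ce=cv2.connectedComponentsWithStats(m); print(st[st[:,4]>300])
i=[i for i in range(1,n) if st[i,4]>300 and st[i,1]<260][0]; x,y,w,h,_=st[i]
L,R,t=[onz(c,u,.009) for u in ((x,y+50),(x+w-1,y+50),(x+w/2,y))]; print((L+R)/2,R-L,t-[0,.045,0])"
```

```text
[0.46182987 0.15736461 0.30972831]
[[     0      0    640    300 183538]
 [   269    183    108     83   5974]]
[0.46062674 0.15881429 0.009     ] [8.84420474e-02 6.11888444e-05 0.00000000e+00] [0.46104686 0.15473942 0.009     ]
```

View pics/w6.png

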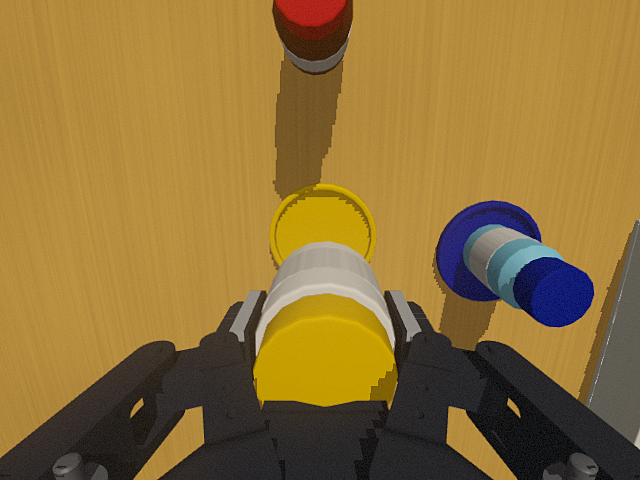

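The pot is upright in the grip, centred above the yellow saucer at (323,235), target (0.461, 0.156). The blue bottle stands in the middle of its saucer. Lowering the pot.

>>> {"fn": "carry_out", "kwargs": {"deltas": [{"translation": [0, -1, 20], "twist": 0, "fingers": 0}, {"translation": [0, 0, 25], "twist": 0, "fingers": 0}, {"translation": [0, 0, 25], "twist": 0, "fingers": 0}, {"translation": [0, 0, 20], "twist": 0, "fingers": 0}, {"translation": [0, 0, 10], "twist": 0, "fingers": 0}, {"translation": [0, 0, 5], "twist": 0, "fingers": 0}, {"translation": [0, 0, 3], "twist": 0, "fingers": 0}, {"translation": [0, 0, 2.5], "twist": 0, "fingers": 0}, {"translation": [0, 0, 0], "twist": 0, "fingers": 0}, {"translation": [0, 0, 0], "twist": 0, "fingers": 0}]}}

```text
time: 21.45
tcp_pos: [0.4602, 0.1566, 0.2004]
eef_rot: [[0.0, 1.0, 0.001], [1.0, -0.0, 0.001], [0.001, 0.001, -1.0]]
ft_force: [-1.4, -0.9, 5.8]
grip_width: 0.0528
grasp_force: 63.7
```

>>> {"fn": "carry_out", "kwargs": {"deltas": [{"translation": [0, 0, 0], "twist": 0, "fingers": 1}, {"translation": [0, 0, 0], "twist": 0, "fingers": 1}, {"translation": [0, 0, 0], "twist": 0, "fingers": 1}, {"translation": [0, 0, 0], "twist": 0, "fingers": 1}, {"translation": [0, 0, 0], "twist": 0, "fingers": 1}, {"translation": [0, 0, -5], "twist": 0, "fingers": 1}, {"translation": [0, 0, -20], "twist": 0, "fingers": 1}, {"translation": [0, 0, -30], "twist": 0, "fingers": 1}, {"translation": [0, 0, -40], "twist": 0, "fingers": 1}, {"translation": [0, 0, -40], "twist": 0, "fingers": 1}, {"translation": [0, 0, 0], "twist": 0, "fingers": 1}]}}

```text
time: 22.82
tcp_pos: [0.4608, 0.1568, 0.3372]
eef_rot: [[0.0, 1.0, 0.006], [1.0, -0.0, 0.003], [0.003, 0.006, -1.0]]
ft_force: [-0.1, 0.9, -0.7]
grip_width: 0.0855
grasp_force: 0.0
```

>>> {"fn": "carry_out", "kwargs": {"deltas": [{"translation": [30, 0, 0], "twist": 0, "fingers": 1}, {"translation": [40, -2, 0], "twist": 0, "fingers": 1}, {"translation": [40, -2, 0], "twist": 0, "fingers": 1}, {"translation": [30, 0, 0], "twist": 0, "fingers": 1}, {"translation": [8, 0, 0], "twist": 0, "fingers": 1}, {"translation": [0, 0, 0], "twist": 0, "fingers": 1}, {"translation": [0, 0, 0], "twist": 0, "fingers": 1}]}}

```text
time: 23.7
tcp_pos: [0.4561, 0.3025, 0.3338]
eef_rot: [[0.002, 1.0, -0.001], [1.0, -0.002, -0.002], [-0.002, -0.001, -1.0]]
ft_force: [-0.1, 0.4, 0.1]
grip_width: 0.0853
grasp_force: 0.0
```

```bash
python3 -c "
from m import *
c=arm.camera('wrist'); save(c,'w7.png'); print(arm.sense()['tcp_pos'])
p=blob(c,'red',(320,250),150); print(p, p and onz(c,p[0],.085))"
```

```text
[0.45617713 0.30259887 0.33395482]
(array([323.90137259, 253.27563505]), array([ 296,  223,   57,   61, 2708], dtype=int32)) [0.45535273 0.30249882 0.085     ]
```

View pics/w7.png

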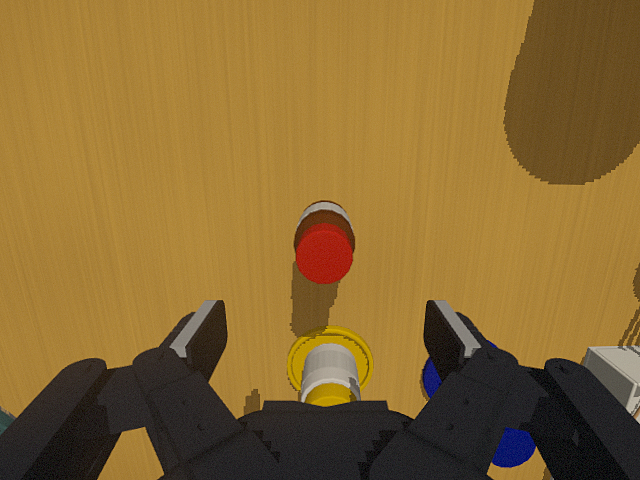

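The red cap is at (324,253) px, (0.4555, 0.303) m, and the pot stands in the yellow saucer. Grasping the red bottle.

>>> {"fn": "carry_out", "kwargs": {"deltas": [{"translation": [0, 0, 30], "twist": 0, "fingers": 1}, {"translation": [0, 0, 30], "twist": 0, "fingers": 1}, {"translation": [0, 0, 30], "twist": 0, "fingers": 1}, {"translation": [0, 0, 27], "twist": 0, "fingers": 1}, {"translation": [0, 0, 12], "twist": 0, "fingers": 1}, {"translation": [0, 0, 0], "twist": 0, "fingers": 1}, {"translation": [0, 0, 0], "twist": 0, "fingers": 0}, {"translation": [0, 0, 0], "twist": 0, "fingers": 0}, {"translation": [0, 0, 0], "twist": 0, "fingers": 0}, {"translation": [0, 0, 0], "twist": 0, "fingers": 0}, {"translation": [0, 0, 0], "twist": 0, "fingers": 0}, {"translation": [0, 0, 0], "twist": 0, "fingers": 0}]}}

```text
time: 25.25
tcp_pos: [0.4561, 0.3047, 0.2065]
eef_rot: [[-0.0, 1.0, 0.001], [1.0, 0.0, 0.001], [0.001, 0.001, -1.0]]
ft_force: [-1.5, -0.3, 5.2]
grip_width: 0.0445
grasp_force: 60.3
```

>>> {"fn": "carry_out", "kwargs": {"deltas": [{"translation": [0, 0, -10], "twist": 0, "fingers": 0}, {"translation": [0, 0, -20], "twist": 0, "fingers": 0}, {"translation": [0, 0, -25], "twist": 0, "fingers": 0}, {"translation": [0, 0, -25], "twist": 0, "fingers": 0}, {"translation": [0, 0, -25], "twist": 0, "fingers": 0}, {"translation": [0, 0, -10], "twist": 0, "fingers": 0}, {"translation": [-10, 0, 0], "twist": 0, "fingers": 0}, {"translation": [-20, 0, 0], "twist": 0, "fingers": 0}, {"translation": [-30, 5, 0], "twist": 0, "fingers": 0}, {"translation": [-30, 5, 0], "twist": 0, "fingers": 0}, {"translation": [-30, 5, 0], "twist": 0, "fingers": 0}, {"translation": [-30, 5, 0], "twist": 0, "fingers": 0}]}}

```text
time: 26.75
tcp_pos: [0.4753, 0.1516, 0.3191]
eef_rot: [[0.002, 1.0, -0.003], [1.0, -0.002, -0.002], [-0.002, -0.003, -1.0]]
ft_force: [0.1, 0.1, -1.8]
grip_width: 0.0443
grasp_force: 61.2
```

>>> {"fn": "carry_out", "kwargs": {"deltas": [{"translation": [-30, 5, 0], "twist": 0, "fingers": 0}, {"translation": [-30, 5, 0], "twist": 0, "fingers": 0}, {"translation": [-30, 5, 0], "twist": 0, "fingers": 0}, {"translation": [-30, 5, 0], "twist": 0, "fingers": 0}, {"translation": [-30, 5, 0], "twist": 0, "fingers": 0}, {"translation": [-30, -4, 0], "twist": 0, "fingers": 0}, {"translation": [-30, -4, 0], "twist": 0, "fingers": 0}, {"translation": [-30, -4, 0], "twist": 0, "fingers": 0}, {"translation": [-30, -4, 0], "twist": 0, "fingers": 0}, {"translation": [-30, -4, 0], "twist": 0, "fingers": 0}, {"translation": [-30, -4, 0], "twist": 0, "fingers": 0}, {"translation": [-30, -4, 0], "twist": 0, "fingers": 0}]}}

```text
time: 28.25
tcp_pos: [0.4709, -0.2075, 0.319]
eef_rot: [[0.002, 1.0, -0.003], [1.0, -0.002, 0.001], [0.001, -0.003, -1.0]]
ft_force: [1.3, 0.2, -1.8]
grip_width: 0.0446
grasp_force: 61.3
```

>>> {"fn": "carry_out", "kwargs": {"deltas": [{"translation": [-30, -4, 0], "twist": 0, "fingers": 0}, {"translation": [-30, -4, 0], "twist": 0, "fingers": 0}, {"translation": [-17, 0, 0], "twist": 0, "fingers": 0}, {"translation": [-10, 0, 0], "twist": 0, "fingers": 0}, {"translation": [0, 0, 0], "twist": 0, "fingers": 0}, {"translation": [0, 0, 0], "twist": 0, "fingers": 0}, {"translation": [0, 0, 0], "twist": 0, "fingers": 0}]}}

```text
time: 29.12
tcp_pos: [0.4653, -0.2913, 0.3201]
eef_rot: [[-0.002, 1.0, -0.0], [1.0, 0.002, 0.001], [0.001, -0.0, -1.0]]
ft_force: [0.1, 0.6, -1.1]
grip_width: 0.0447
grasp_force: 61.3
```

```bash
python3 -c "
from m import *
c=arm.camera('wrist'); save(c,'w8.png'); print(arm.sense()['tcp_pos'])
m=mask(c,'red')[:260]; n,l,st,ce=cv2.connectedComponentsWithStats(m); print(st[st[:,4]>300])
i=[i for i in range(1,n) if st[i,4]>300][0]; x,y,w,h,_=st[i]
L,R,t=[onz(c,u,.009) for u in ((x,y+49),(x+w-1,y+49),(x+w/2,y))]; print((L+R)/2,R-L,t-[0,.045,0])"
```

```text
[ 0.46528946 -0.29153338  0.32022598]
[[     0      0    640    260 160711]
 [   273    183    103     77   5689]]
[ 0.46466776 -0.29190256  0.009     ] [0.08748114 0.0001844  0.        ] [ 0.46501858 -0.295281    0.009     ]
```

View pics/w8.png

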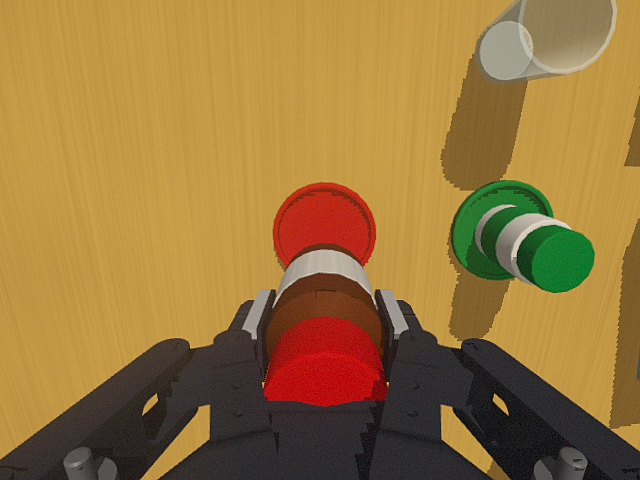

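The red bottle is upright above the red saucer at (324,232), target (0.465, -0.294), and the jar is centred in its green saucer. Lowering.

>>> {"fn": "carry_out", "kwargs": {"deltas": [{"translation": [-1.5, 0, 20], "twist": 0, "fingers": 0}, {"translation": [0, 0, 25], "twist": 0, "fingers": 0}, {"translation": [0, 0, 25], "twist": 0, "fingers": 0}, {"translation": [0, 0, 20], "twist": 0, "fingers": 0}, {"translation": [0, 0, 10], "twist": 0, "fingers": 0}, {"translation": [0, 0, 5], "twist": 0, "fingers": 0}, {"translation": [0, 0, 3], "twist": 0, "fingers": 0}, {"translation": [0, 0, 2.5], "twist": 0, "fingers": 0}, {"translation": [0, 0, 0], "twist": 0, "fingers": 0}, {"translation": [0, 0, 0], "twist": 0, "fingers": 0}]}}

```text
time: 30.42
tcp_pos: [0.4652, -0.2942, 0.2104]
eef_rot: [[0.0, 1.0, 0.001], [1.0, -0.0, -0.001], [-0.001, 0.001, -1.0]]
ft_force: [-1.7, 0.4, 4.6]
grip_width: 0.0444
grasp_force: 61.3
```

>>> {"fn": "carry_out", "kwargs": {"deltas": [{"translation": [0, 0, 0], "twist": 0, "fingers": 1}, {"translation": [0, 0, 0], "twist": 0, "fingers": 1}, {"translation": [0, 0, 0], "twist": 0, "fingers": 1}, {"translation": [0, 0, 0], "twist": 0, "fingers": 1}, {"translation": [0, 0, 0], "twist": 0, "fingers": 1}, {"translation": [0, 0, -5], "twist": 0, "fingers": 1}, {"translation": [0, 0, -20], "twist": 0, "fingers": 1}, {"translation": [0, 0, -30], "twist": 0, "fingers": 1}, {"translation": [0, 0, -40], "twist": 0, "fingers": 1}, {"translation": [0, 0, -50], "twist": 0, "fingers": 1}, {"translation": [0, 0, 0], "twist": 0, "fingers": 1}, {"translation": [0, 0, 0], "twist": 0, "fingers": 1}]}}

```text
time: 31.92
tcp_pos: [0.4646, -0.2937, 0.3547]
eef_rot: [[-0.0, 1.0, -0.0], [1.0, 0.0, 0.0], [0.0, -0.0, -1.0]]
ft_force: [-0.3, 0.7, -0.2]
grip_width: 0.0854
grasp_force: 0.0
```

>>> {"fn": "carry_out", "kwargs": {"deltas": [{"translation": [30, 0, -10], "twist": 0, "fingers": 1}, {"translation": [50, 0, 0], "twist": 0, "fingers": 1}, {"translation": [50, 0, 0], "twist": 0, "fingers": 1}, {"translation": [50, 0, 0], "twist": 0, "fingers": 1}, {"translation": [50, 0, 0], "twist": 0, "fingers": 1}, {"translation": [30, 0, 0], "twist": 0, "fingers": 1}, {"translation": [0, 0, 0], "twist": 0, "fingers": 1}, {"translation": [0, 0, 0], "twist": 0, "fingers": 1}]}}

```text
time: 32.92
tcp_pos: [0.4646, -0.0347, 0.3638]
eef_rot: [[0.001, 1.0, -0.002], [1.0, -0.001, -0.001], [-0.001, -0.002, -1.0]]
ft_force: [-0.6, -0.4, 0.2]
grip_width: 0.0852
grasp_force: 0.0
```

```bash
python3 -c "
from m import *
np.set_printoptions(precision=4,suppress=True)
T={'blue':(.6036,.1415,.089),'red':(.465,-.294,.089),'green':(.6213,-.2905,.077),'yellow':(.4612,.156,.071)}
for n in ('scene','side'):
    c=arm.camera(n); save(c,n+'9.png'); W=np.linalg.inv(np.array(c['T']))
    for col,p in T.items():
        q=W@[*p,1]; u=cv2.projectPoints(q[:3].reshape(1,1,3),np.zeros(3),np.zeros(3),K(c),np.array(c['D']))[0].ravel()
        b=blob(c,col,u,10); print(n,col,u,b, b and onz(c,b[0],p[2])-p)"
```

```text
scene blue [389.0167 261.1505] (array([391.3426, 260.2464]), array([380, 250,  22,  24, 361], dtype=int32)) [-0.0025  0.0038 -0.    ]
scene red [173.1352 168.9807] (array([172.8694, 169.0815]), array([163, 159,  21,  21, 280], dtype=int32)) [ 0.0003 -0.0004 -0.    ]
scene green [150.0722 238.0766] (array([150.3492, 237.7131]), array([138, 227,  25,  23, 420], dtype=int32)) [-0.0009  0.0002 -0.    ]
scene yellow [403.4516 203.9812] (array([403.6301, 203.822 ]), array([392, 192,  25,  25, 509], dtype=int32)) [-0.0004  0.0003 -0.    ]
side blue [329.4573 158.3587] (array([330.3484, 158.1881]), array([323, 150,  16,  17, 228], dtype=int32)) [ 0.002   0.0002 -0.    ]
side red [296.4914 345.8848] (array([297.9209, 347.5772]), array([286, 334,  25,  28, 556], dtype=int32)) [ 0.0017 -0.0033 -0.    ]
side green [393.3301 332.3259] (array([394.4733, 333.1792]), array([382, 320,  26,  28, 574], dtype=int32)) [ 0.0014 -0.0019 -0.    ]
side yellow [263.0094 168.1897] (array([263.1266, 166.7957]), array([252, 159,  23,  17, 295], dtype=int32)) [ 0.0007  0.0046 -0.    ]
```

View pics/side9.png

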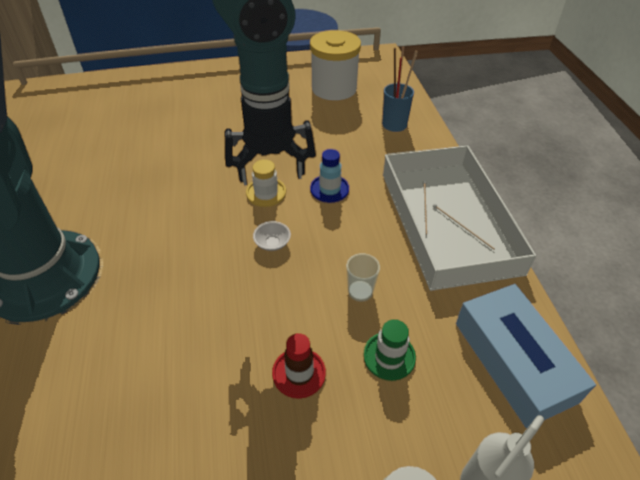

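View pics/scene9.png

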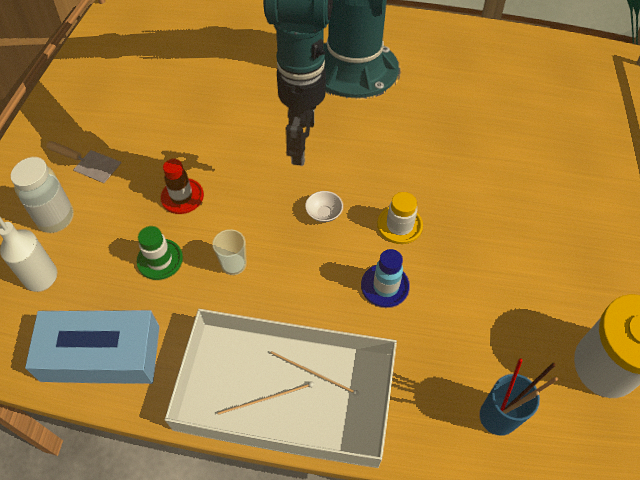

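In both pictures all four containers stand upright within about 5 mm of their saucer centres: blue lid (391,260), red (173,169), green (150,238) and yellow (404,204) in the scene view. The beaker and dish have not moved, and the arm is clear. Handing in.

```bash
python3 -c "
from plant import arm
print(arm.finish_job())"
```

```text
the job is handed in; nothing more can be done
None
```

I handed the job in with all four containers upright, each within about 5 mm of its saucer's centre by the last pictures, and the beaker and dish unmoved; the hand-in returned no verdict.

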